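# Tap a stuck miniature bottle out of its gift tin

### The arm

A 7-joint arm with a two-finger parallel gripper is mounted at the origin on the work surface. World frame = base frame: x ahead of the robot, y to its left, z up, the work surface at z = 0. Lengths are in m, angles in rad, forces in N, time in s.
With the tool pointing down it reaches from about 0.4 to 0.85 m from the base axis. Payload 4.5 kg.
Tool frame: the origin (TCP) lies at the very end of the fingers, on their centre line; the grasp point (between the pads) lies 19 mm behind it; z points along the fingers, y is the line along which they close (so a half turn about z gives the same grasp; the last joint's range is limited). The gripper opens to 88 mm and grips with 3 to 60 N. Pads are 18 mm wide; open, the fingers measure 123 mm over their backs; the gripper's body (75 mm by 187 mm) begins 45 mm behind the grasp point.
Start: joints at [-1.231, 0.689, -0.195, 1.565, 0.157, 0.902, -0.215], TCP at [0.188, 0.596, 0.239] pointing down, gripper open.
Joint ranges: [-3.01, 3.01], [-0.46, 2.08], [-1.47, 1.51], [0.13, 2.56], [-1, 4.14], [0.04, 2.09], [-2.66, 2.66]. Speed limits (rad/s): [2.57, 2.57, 3.14, 3.14, 3.14, 3.14, 3.14].

### API

Orientations are given as a unit quaternion [x, y, z, w].
In Python, from plant import r, eyes, nets gives the robot as it stands.
- The arm moves only by the shell command python3 -m pendant 'ROWS' [FORCE]. ROWS is JSON, a list of rows, each an object of numbers: "claw": the opening, from 0 (shut) to 1 (fully open); "dx", "dy", "dz": the shift along the world's x, y, z in mm; "twist": the turn about the world's z in rad. In form: [{"claw": .., "dx": .., "dy": .., "dz": .., "twist": ..}, ...]. A call has 1 to 8 rows; each row is the pose to reach, as a shift and turn from the pose commanded when the call began; what a row does not reach only later rows make up. A row lasts 1/10 s, in which the tool goes at most 50 mm and 8.59 degrees, less where a joint would pass 70% of its speed; a pose out of reach is approached as far as the arm can. A call with a gripper value outside its range is refused whole. The fingers move at their own pace and stop on an object; FORCE is the grip in N (left out, the last holds). Time passes only in rows, so rows that repeat a pose let the fingers close. It gives the time, the measured TCP pose, the force, the opening and the grip force at its end, in the units of the state.
- r.get_state(): the state, without advancing time (a new reading comes with each control period).
- eyes.snapshot(name): name is "scene" or "top" or "wrist"; returns (picture, depth): 420x560x3 uint8, blue, green, red; 420x560 float32, m along the optical axis (not along the pixel's ray), 0 where there is no reading.
- eyes.camera_info(name): a dict with "K" (3x3 intrinsics, pixels), "D" ([k1, k2, p1, p2, k3] as OpenCV has them; the pictures are not rectified), "world_to_cam" (4x4, takes a point from world to camera coordinates); the wrist camera has in their place "T_tool_cam" (4x4, takes a point from camera to tool coordinates, whose origin is the TCP and whose axes are the flange's). Camera axes: x right, y down, z forward; pixel columns grow to the right and rows downward; lengths in m; the calibration is good to about 2 mm. A picture is of the moment at which its call begins: read the wrist's pose just before it. camera_info takes no time and is no camera call.
- r.finish_job(): hands the job in; it is judged then, once.
Trained networks look in the newest picture that a camera, given by its name, has taken for a name from the list of things; names that differ only in an ending like _2 or _b are one class to them, and where a whole thing is asked for, a point or a joint stands for the part that bears it (a point fixed in the world has none). Each returns a list of dicts, best first, with "confidence" (0 to 1); they miss things now and then, are a little off and sometimes report something else, mostly with a low value. They report only what shows in the picture. A call takes as long as a camera call. They do not tell look-alikes from the thing itself.
- nets.spot_in(camera, query): "box" ([left, top, width, height] as shares, 0 to 1, of the picture: columns of its width, rows of its height, round what is visible of it).
- nets.place_of(camera, query): "position" ([column, row] as shares, 0 to 1, of the picture: columns of its width, rows of its height: a listed point, or the origin of a listed thing).
The state is a dict: "clock": time; "q": joint angles; "qd": joint speeds; "joint_torque": joint torques, N m; "tool_pos": TCP position; "eef_rot": TCP orientation; "contact_force": force on the tool from outside, world axes, zero at the start; "moment": the same for the moment, N m; "opening": opening from 0.0 (shut) to 1.0 (fully open); "finger_force": force on a finger pad.
Only numpy, scipy, OpenCV 4.12 (cv2) and the standard library are available. Lean on these libraries where they do the work, as an engineer would, in place of code of your own. Each camera call takes 0.05 s, during which the arm holds its last target. There are 200 camera calls.

### The job

A miniature bottle is jammed in the square gift tin that leans in the display rest on the shop counter. Pick up the tin, bring it over the wooden tray and turn its mouth steeply down, close above the tray so that the bottle cannot drop far, then tap the tin on the tray until the bottle comes loose and slides out to lie in the tray. Lay the empty tin back in its rest as it was, let go, and leave everything else on the counter where it stands.

Things in the scene. Friction and masses are not known exactly. Their poses are not given: they have to be found in the camera images.
- tin: Open square tin of plain aluminium, 56 x 56 mm outside, 125 mm long, walls 3 to 5 mm, floor 6 mm, 220 g empty. Origin: centre of the outside of its closed end; +z runs along the tin to its open mouth. It starts leaning in the rest, mouth raised 22 degrees above level, its +x face down on the rest, its two y faces free at the sides for gripping (56 mm wide).
- tin_clip (a point): Spring clip in the tin's closed end, on the -y wall, out of reach: it presses on the last 6 mm of the bottle and holds about twice its weight, so turning the tin over is not enough. Each sharp tap with the mouth down (0.1 m/s or faster) lets the bottle slip 0.3 to 3 mm; two to eight taps are usual. After about 6 mm it is free and slides out.
- tin_mouth (a point): Centre of the tin's open mouth, 125 mm along +z from the tin's origin. Gripped about 43 mm behind it, the tin hardly turns in the fingers when its rim is tapped (a 60 N grip is plenty); gripped far from it, it does.
- bottle: Miniature bottle of amber glass with a square body 45 x 45 x 60 mm, sloping shoulders and a round dark cap 20 mm across; 95 mm long, about 140 g. Origin: centre of its base; +z points to the cap. It starts inside the tin, base on the tin's floor (6 mm above the tin's origin), cap towards the mouth and 24 mm below the rim. Its pose is also given while the tin is held.
- bottle_cap (a point): Top of the bottle's cap, 95 mm along +z from its origin.
- rest: Dark wooden display rest fixed to the counter, foot 140 x 85 mm. Origin: centre of its underside, +x horizontal, the way the tin's mouth faces. A sloping plate, 74 mm wide and 100 mm long, rises 22 degrees towards +x and carries the tin's lower face; a 40 mm wide stop, 33 mm high, at its low end carries the tin's closed end, and two tabs, 10 mm high and 22 mm long, stand beside the low end with 5 mm play on each side of the tin.
- rest_seat (a point): Where the tin's origin lies when it is home in the rest: 55 mm towards -x from the rest's origin and 50 mm above the counter.
- tray: Shallow open wooden tray with a cork floor, fixed to the counter, 200 mm (x) by 230 mm (y) outside, rim 22 mm high and 6 mm thick, inner floor 6 mm above the counter. Origin: centre of its underside.
- can_a: Bystander: dark drinks can, 66 mm across, 115 mm high. Origin: centre of its underside.
- beer_a: Bystander: beer bottle, 62 mm across, 205 mm high. Origin: centre of its underside.
- beer_b: Bystander: another such beer bottle. Origin: centre of its underside.
- reader: Bystander: card reader lying on the counter, 150 x 75 x 22 mm, long along its x. Origin: centre of its underside.
- pen: Bystander: blue pen, 130 mm long along its x. Origin: under its middle.
- jar_a: Bystander: glass jar, 72 mm across, 90 mm high. Origin: centre of its underside.
- carton: Bystander: open cardboard box, 110 x 170 x 80 mm. Origin: centre of its underside.
Mind the look-alikes: they are no part of the job. What is shaped like the tin but blue or purple is not meant.

How it is judged:
By the outcome, as a careful person would: the job done as asked, in the order asked, and still so for the second after the job is handed in, with the robot touching nothing.
It also fails if it takes over 54 s, if anything falls off the work surface, if the arm or the gripper's body presses on something with over 40 N, if the wrist force passes 120 N, or if a joint passes its speed limit or range.

## Working session

There is one attempt and no reset: what is moved stays moved. The work goes in short steps, Python scripts to look and compute and a shell command to move; the robot and the scene stay as the last step left them, time stands still between calls to the robot, and variables do not carry over. Pictures are saved under pics/ and viewed, at most 10 in all, crops included, and the job is handed in when it is done.

```bash
ls -la; mkdir -p pics; cat > h.py <<'E'
import numpy as np, cv2
from plant import r, eyes, nets
def snap(c,fn=None):
    s=r.get_state(); p,d=eyes.snapshot(c)
    if fn: cv2.imwrite('pics/'+fn,p)
    return s,p,d
E
python3 - <<'E'
from h import *
print(r.get_state())
for c in('scene','top'):
    snap(c,c+'0.png'); i=eyes.camera_info(c); print(i['K'],i['D'],np.round(i['world_to_cam'],3))
    for n in('tin','tin_mouth','rest','rest_seat','tray','can_a','beer_a','reader','pen','jar_a','carton'):
        print(c,n,[(np.round(np.array(x['position'])*[560,420]),round(x['confidence'],2)) for x in nets.place_of(c,n)][:4])
a=cv2.imread('pics/scene0.png')
E
```

```text
total 12
drwxr-xr-x  3 agent agent 4096 Dec  2 22:50 .
drwxr-xr-x 23 root  root  4096 Dec  2 22:50 ..
drwxr-xr-x  2 agent agent 4096 Dec  2 22:50 pics
{'clock': 0.0, 'q': array([-1.23121193,  0.68997541, -0.19453391,  1.56636947,  0.15731953,
        0.902494  , -0.21508198]), 'qd': array([-4.94629042e-05,  1.33038837e-04, -3.37419764e-04,  6.57065391e-04,
       -7.20015058e-04,  4.54475387e-04,  4.29193864e-05]), 'joint_torque': array([ 2.76004748e-04, -5.27569020e+01, -1.26656301e+00, -1.53423142e+01,
       -5.25534817e-02,  6.64742023e-03,  1.70586109e-04]), 'tool_pos': array([0.1879989 , 0.59537839, 0.23790912]), 'eef_rot': array([ 1.52231410e-01,  9.88344445e-01, -9.22600353e-04, -7.21196459e-05]), 'contact_force': array([-0.9801894 ,  0.08071198, -0.36575206]), 'moment': array([-0.02153473, -0.03808038, -0.02990371]), 'finger_force': 0.0, 'opening': 1.0007975332804426}
[[399.14673783   0.         277.26167106]
 [  0.         399.14673783 208.59858867]
 [  0.           0.           1.        ]] [-0.07258633  0.          0.          0.          0.        ] [[ 0.326  0.945  0.00
[... 1154 characters left out ...]
0  0.000e+00  1.000e+00]]
top tin [(array([358., 280.]), 0.79), (array([353., 201.]), 0.74), (array([402., 327.]), 0.7)]
top tin_mouth [(array([340., 158.]), 0.79), (array([337., 243.]), 0.63), (array([400., 277.]), 0.59)]
top rest [(array([345., 185.]), 0.86), (array([356., 199.]), 0.27)]
top rest_seat [(array([353., 201.]), 0.72), (array([291., 253.]), 0.59)]
top tray [(array([181., 189.]), 0.89)]
top can_a [(array([272., 131.]), 0.85)]
top beer_a [(array([147., 137.]), 0.82), (array([388., 133.]), 0.75)]
top reader [(array([268., 200.]), 0.79)]
top pen [(array([341., 160.]), 0.71), (array([293., 252.]), 0.44)]
top jar_a [(array([304., 116.]), 0.6)]
top carton [(array([221., 108.]), 0.74)]
```

```bash
python3 -m pendant --help 2>&1 | head -30
```

```text
invalid input: not JSON, or not a number
```

View pics/scene0.png

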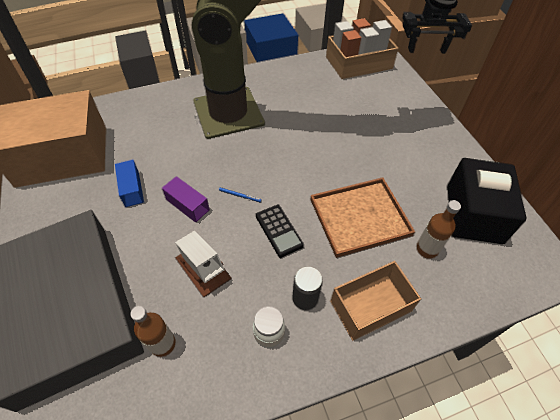

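View pics/top0.png

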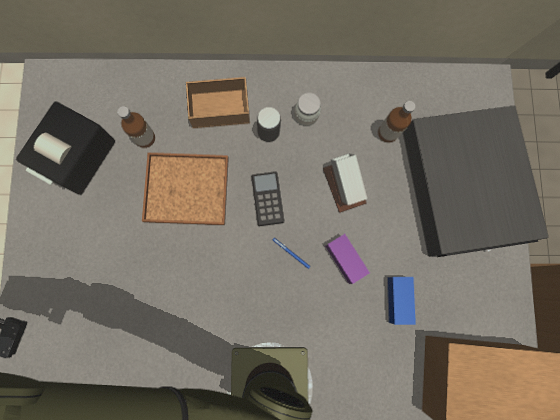

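The three tin-shaped things are the aluminium one at scene (200,255), leaning in a dark wooden rest, the blue one at (129,183) and the purple one at (186,198). Only the plain aluminium one in the rest fits. In the top view it is at (347,180), with the tray at (186,188). I'll confirm it in a crop and measure from depth.

```bash
cat >> h.py <<'E'
def cloud(c,d,s=None):
    i=eyes.camera_info(c); h,w=d.shape
    u,v=np.meshgrid(np.arange(w,dtype=float),np.arange(h,dtype=float))
    n=cv2.undistortPoints(np.stack([u,v],-1).reshape(-1,1,2),i['K'],np.array(i['D'])).reshape(h,w,2)
    P=np.dstack([n*d[...,None],d])
    if c=='wrist':
        from scipy.spatial.transform import Rotation as R
        T=np.eye(4);T[:3,:3]=R.from_quat(s['eef_rot']).as_matrix();T[:3,3]=s['tool_pos'];T=T@i['T_tool_cam']
    else: T=np.linalg.inv(i['world_to_cam'])
    return P@T[:3,:3].T+T[:3,3]
E
python3 - <<'E'
from h import *
s,p,d=snap('top'); W=cloud('top',d)
cv2.imwrite('pics/crop1.png',cv2.resize(p[130:230,290:420],None,fx=5,fy=5))
hsv=cv2.cvtColor(p,cv2.COLOR_BGR2HSV)
m=np.zeros(d.shape,bool); m[135:225,310:385]=1
m&=(W[...,2]>.065)&(hsv[...,1]<60)&(d>0)
Q=W[m]; 
for k in range(3):
    c=Q.mean(0);u,S,vt=np.linalg.svd(Q-c); n=vt[2]*np.sign(vt[2][2]); e=(Q-c)@n; Q=Q[abs(e)<.004]
print('n',len(Q),c,n,'tilt',np.degrees(np.arccos(n[2])))
yaw=np.arctan2(-n[1],-n[0]); print('face yaw(deg)',np.degrees(yaw))
(cx,cy),sz,a=cv2.minAreaRect((Q[:,:2]*1000).astype(np.float32)); print('rect',cx,cy,sz,a)
# tray
m=np.zeros(d.shape,bool); m[140:235,130:240]=1; m&=(hsv[...,1]>90)&(d>0)&(W[...,2]<.04)
m=cv2.morphologyEx(m.astype(np.uint8),cv2.MORPH_OPEN,np.ones((3,3)))>0
print('tray',cv2.minAreaRect((W[m][:,:2]*1000).astype(np.float32)),np.median(W[m][:,2]))
print(eyes.camera_info('wrist'))
for n,b in dict(reader=(165,230,245,290),can=(100,145,250,285),beer=(95,150,115,160),pen=(230,275,265,315),jar=(90,130,290,325),purple=(230,290,320,375),beerb=(95,145,370,420),carton=(75,130,180,255)).items():
    X=W[b[0]:b[1],b[2]:b[3]].reshape(-1,3); X=X[X[:,2]>.012]; print(n,X.min(0).round(3),X.max(0).round(3))
E
```

```text
n 356 [ 0.54006613 -0.22380655  0.09374591] [-0.32546224  0.07352685  0.94269196] tilt 19.491335423482937
face yaw(deg) -12.73028175980449
rect 549.9217529296875 -218.322021484375 (115.43820190429688, 57.140525817871094) 18.907421112060547
tray ((543.3572998046875, 241.27822875976562), (231.56884765625, 199.69967651367188), 88.1443099975586) 0.007937056468163894
{'K': array([[339.72229447,   0.        , 278.68946104],
       [  0.        , 339.72229447, 213.34714673],
       [  0.        ,   0.        ,   1.        ]]), 'D': array([0.00674618, 0.        , 0.        , 0.        , 0.        ]), 'T_tool_cam': array([[-1.70160468e-04, -9.64103982e-01, -2.65524920e-01,
         6.80949217e-02],
       [ 9.99999956e-01, -2.29103909e-04,  1.91016083e-04,
        -3.72093204e-04],
       [-2.44992163e-04, -2.65524875e-01,  9.64103978e-01,
        -1.45229698e-01],
       [ 0.00000000e+00,  0.00000000e+00,  0.00000000e+00,
         1.00000000e+00]])}
reader [ 0.273 -0.04   0.012] [0.594 0.052 1.237]
can [ 0.273 -0.027  0.012] [0.745 0.038 1.237]
beer [0.273 0.014 0.012] [0.725 0.397 1.237]
pen [ 0.273 -0.106  0.012] [0.404 0.014 1.237]
jar [ 0.273 -0.144  0.012] [0.801 0.014 1.237]
purple [ 0.273 -0.268  0.012] [0.409 0.014 1.237]
beerb [ 0.273 -0.412  0.012] [0.747 0.014 1.237]
carton [0.273 0.014 0.012] [0.852 0.239 1.237]
```

View pics/crop1.png

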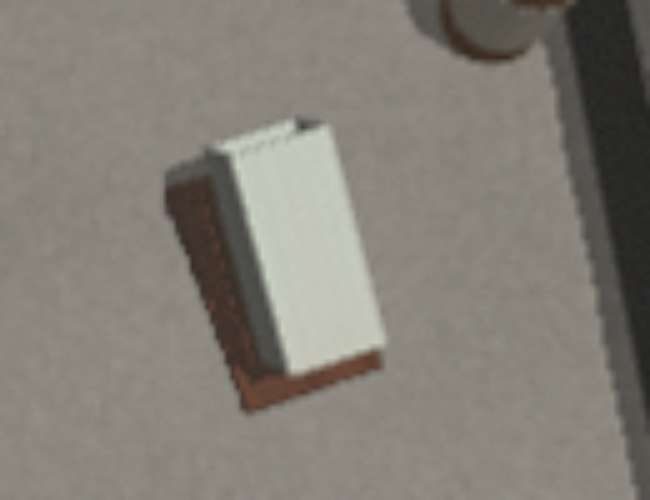

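The crop confirms it: a plain aluminium tin in the dark wooden rest, closed end near crop (335,365) and mouth near (270,140), pointing away from the robot. I'll fly over it for a close look with the wrist camera.

```bash
R='';
python3 -m pendant '[{"claw":1,"dx":250,"dy":-310,"dz":20,"twist":0.3},{"claw":1,"dx":250,"dy":-310,"dz":20,"twist":0.3},{"claw":1,"dx":250,"dy":-310,"dz":20,"twist":0.3},{"claw":1,"dx":250,"dy":-310,"dz":20,"twist":0.3},{"claw":1,"dx":250,"dy":-310,"dz":20,"twist":0.3},{"claw":1,"dx":250,"dy":-310,"dz":20,"twist":0.3},{"claw":1,"dx":250,"dy":-310,"dz":20,"twist":0.3},{"claw":1,"dx":250,"dy":-310,"dz":20,"twist":0.3}]'
python3 -m pendant '[{"claw":1,"dx":100,"dy":-400,"dz":0,"twist":0.33},{"claw":1,"dx":100,"dy":-400,"dz":0,"twist":0.33},{"claw":1,"dx":100,"dy":-400,"dz":0,"twist":0.33},{"claw":1,"dx":100,"dy":-400,"dz":0,"twist":0.33},{"claw":1,"dx":100,"dy":-400,"dz":0,"twist":0.33},{"claw":1,"dx":100,"dy":-400,"dz":0,"twist":0.33},{"claw":1,"dx":100,"dy":-400,"dz":0,"twist":0.33},{"claw":1,"dx":100,"dy":-400,"dz":0,"twist":0.33}]'
python3 -m pendant '[{"claw":1,"dx":0,"dy":-106,"dz":-10,"twist":0},{"claw":1,"dx":0,"dy":-106,"dz":-10,"twist":0},{"claw":1,"dx":0,"dy":-106,"dz":-10,"twist":0},{"claw":1,"dx":0,"dy":-106,"dz":-10,"twist":0}]'
python3 - <<'E'
from h import *
s,p,d=snap('wrist','w1.png'); W=cloud('wrist',d,s); np.savez('w1.npz',p=p,W=W,d=d)
print(s['clock'],s['tool_pos'],s['eef_rot'],s['contact_force'])
E
```

```text
clock: 2.05
tool_pos: [0.4394, 0.2842, 0.2591]
eef_rot: [0.003, 1.0, 0.0, 0.0]
contact_force: [0.0, 1.6, -0.4]
opening: 1.004
finger_force: 0.0
clock: 2.85
tool_pos: [0.5355, -0.1043, 0.259]
eef_rot: [-0.161, 0.987, -0.0, 0.0]
contact_force: [1.6, -0.1, 0.6]
opening: 1.003
finger_force: 0.0
clock: 3.25
tool_pos: [0.5345, -0.2104, 0.2483]
eef_rot: [-0.159, 0.987, -0.0, -0.0]
contact_force: [-0.6, 1.5, 0.4]
opening: 0.999
finger_force: 0.0
3.25 [ 0.53452057 -0.21039027  0.24826766] [-1.59044575e-01  9.87271323e-01 -1.34489991e-04 -3.74934380e-04] [-0.61057131  1.50346003  0.40764802]
```

View pics/w1.png

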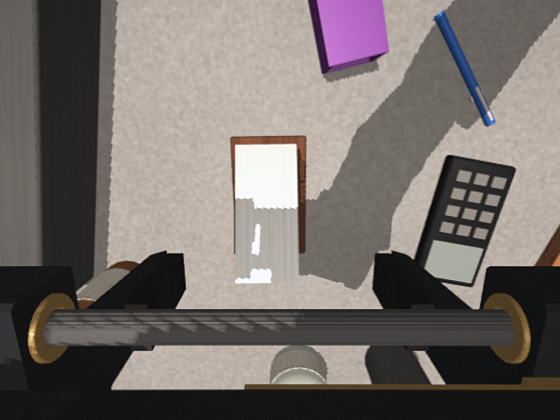

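The wrist view shows the tin aligned with the image: closed end at row 143, mouth near row 285, columns 233–298. Purple tin and pen are clear of the gripper.

```bash
python3 - <<'E'
from h import *
from scipy.spatial.transform import Rotation as R
z=np.load('w1.npz');W=z['W'];p=z['p'];d=z['d']
s=r.get_state(); a0=R.from_quat(s['eef_rot']).as_matrix(); print('tool x,y yaw',np.degrees(np.arctan2(a0[1,0],a0[0,0])),np.degrees(np.arctan2(a0[1,1],a0[0,1])))
Q=W[138:300,220:310].reshape(-1,3);dd=d[138:300,220:310].ravel();Q=Q[(Q[:,2]>.055)&(Q[:,2]<.16)&(dd>0)]
for k in range(6):
    c=np.median(Q,0) if k==0 else Q.mean(0);n=np.linalg.svd(Q-c,full_matrices=False)[2][2];n*=np.sign(n[2]);Q=Q[abs((Q-c)@n)<(.008 if k<3 else .004)]
print(len(Q),c,n,np.degrees(np.arccos(n[2])),'yaw',np.degrees(np.arctan2(-n[1],-n[0])))
(cx,cy),sz,a=cv2.minAreaRect((Q[:,:2]*1000).astype(np.float32));print(cx,cy,sz,a)
# rest foot: dark brown pixels low
hsv=cv2.cvtColor(p,cv2.COLOR_BGR2HSV); m=np.zeros(d.shape,bool); m[125:260,220:315]=1
m&=(hsv[...,1]>110)&(hsv[...,2]<170)&(d>0)
F=W[m];print('foot',len(F),cv2.minAreaRect((F[:,:2]*1000).astype(np.float32)),np.percentile(F[:,2],[5,50,95]))
al=np.radians(18.3);u=np.array([np.cos(al),np.sin(al)]);v=np.array([-u[1],u[0]])
for X,nm in((Q,'tin'),(F,'foot')): print(nm,'along',np.percentile(X[:,:2]@u,[0,1,99,100]).round(4),'across',np.percentile(X[:,:2]@v,[0,1,99,100]).round(4))
Qa=Q[:,:2]@u; lo=Q[Qa<np.percentile(Qa,10)];print('low end z',lo[:,2].mean(), (lo[:,:2]@u).mean())
# edges per slice for yaw
b=np.linspace(Qa.min()+.01,Qa.max()-.01,8);Qv=Q[:,:2]@v
print([(round(x,3),round(Qv[abs(Qa-x)<.006].min(),4),round(Qv[abs(Qa-x)<.006].max(),4)) for x in b])
E
```

```text
tool x,y yaw -161.47467878477073 108.52533767014111
8546 [ 0.55011584 -0.21808901  0.09920052] [-0.35332421 -0.12307477  0.92736972] 21.971553810228272 yaw 19.204954555570332
549.0691528320312 -218.37625122070312 (116.51409149169922, 56.02143478393555) 18.659454345703125
foot 1275 ((554.8322143554688, -215.02796936035156), (137.26661682128906, 83.55351257324219), 19.43769645690918) [0.00598658 0.0077409  0.05360897]
tin along [0.3945 0.3955 0.5094 0.511 ] across [-0.4081 -0.4072 -0.3525 -0.3515]
foot along [0.3903 0.3904 0.5151 0.5271] across [-0.4213 -0.4204 -0.3373 -0.3369]
low end z 0.07771852561586706 0.40062020626987266
[(np.float64(0.404), np.float64(-0.408), np.float64(-0.3529)), (np.float64(0.418), np.float64(-0.4079), np.float64(-0.3529)), (np.float64(0.432), np.float64(-0.4077), np.float64(-0.3521)), (np.float64(0.446), np.float64(-0.4075), np.float64(-0.3522)), (np.float64(0.46), np.float64(-0.4075), np.float64(-0.3523)), (np.float64(0.473), np.float64(-0.407), np.float64(-0.3516)), (np.float64(0.487), np.float64(-0.4067), np.float64(-0.3515)), (np.float64(0.501), np.float64(-0.4075), np.float64(-0.3516))]
```

```bash

python3 -m pendant '[{"claw":1,"dx":-8,"dy":-15.5,"dz":-40,"twist":0.002},{"claw":1,"dx":-8,"dy":-15.5,"dz":-80,"twist":0.002},{"claw":1,"dx":-8,"dy":-15.5,"dz":-120,"twist":0.002},{"claw":1,"dx":-8,"dy":-15.5,"dz":-150,"twist":0.002},{"claw":1,"dx":-8,"dy":-15.5,"dz":-180,"twist":0.002},{"claw":1,"dx":-8,"dy":-15.5,"dz":-195,"twist":0.002},{"claw":1,"dx":-8,"dy":-15.5,"dz":-201,"twist":0.002},{"claw":1,"dx":-8,"dy":-15.5,"dz":-201,"twist":0.002}]'
python3 -m pendant '[{"claw":0.7,"dx":0},{"claw":0.6,"dx":0},{"claw":0.5,"dx":0},{"claw":0.5,"dx":0},{"claw":0.5,"dx":0}]' 20
python3 - <<'E'
from h import *
s,p,d=snap('scene','s2.png'); print({k:v for k,v in s.items() if k not in('joint_torque','qd','q')})
cv2.imwrite('pics/s2c.png',cv2.resize(p[170:340,120:330],None,fx=3.5,fy=3.5))
E
```

```text
clock: 4.1
tool_pos: [0.5276, -0.2214, 0.0477]
eef_rot: [-0.164, 0.987, 0.001, -0.0]
contact_force: [0.3, -1.0, 0.3]
opening: 0.999
finger_force: 0.0
{'clock': 4.1, 'tool_pos': array([ 0.52763497, -0.22138118,  0.04766489]), 'eef_rot': array([-1.63735469e-01,  9.86504030e-01,  7.03386603e-04, -2.29467354e-05]), 'contact_force': array([ 0.31349553, -1.02531572,  0.29774081]), 'moment': array([ 0.07245632, -0.00979748,  0.02628556]), 'finger_force': 0.0, 'opening': 0.9991365969681495}validation failed for argument at $[0]...
```

View pics/s2c.png

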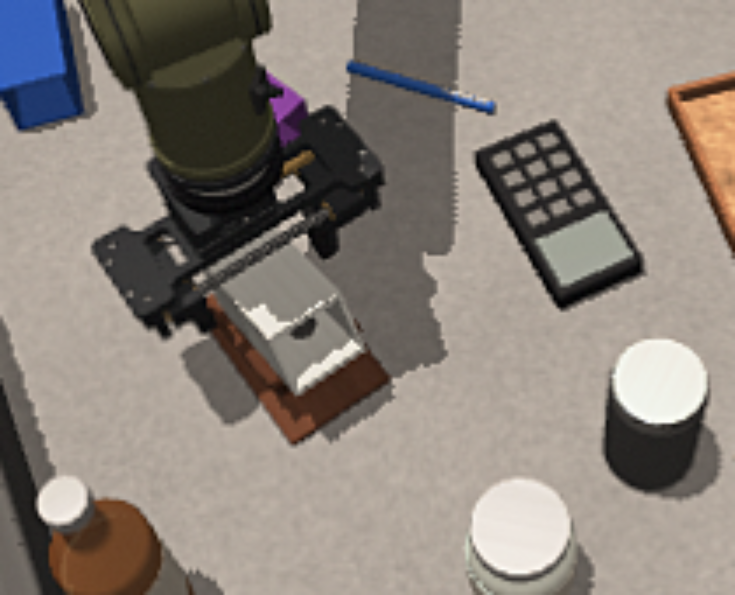

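The gripper straddles the closed half of the tin at about (280,290) in the crop, clear of the rest. I'll correct y by 4 mm and close.

```bash

python3 -m pendant '[{"claw":1,"dx":-1,"dy":-4.5,"dz":0,"twist":0},{"claw":1,"dx":-1,"dy":-4.5,"dz":0,"twist":0},{"claw":1,"dx":-1,"dy":-4.5,"dz":0,"twist":0}]'
python3 -m pendant '[{"claw":0.7,"dx":0,"dy":0,"dz":0,"twist":0},{"claw":0.6,"dx":0,"dy":0,"dz":0,"twist":0},{"claw":0.4,"dx":0,"dy":0,"dz":0,"twist":0},{"claw":0.4,"dx":0,"dy":0,"dz":0,"twist":0},{"claw":0.4,"dx":0,"dy":0,"dz":0,"twist":0},{"claw":0.4,"dx":0,"dy":0,"dz":0,"twist":0}]' 20
python3 -c "
from h import *
s=r.get_state();print(s['moment'],s.keys())"
```

```text
clock: 4.45
tool_pos: [0.5265, -0.2286, 0.0485]
eef_rot: [-0.162, 0.987, -0.0, 0.001]
contact_force: [0.7, -0.3, -0.4]
opening: 1.004
finger_force: 0.0
clock: 5.05
tool_pos: [0.526, -0.2274, 0.0477]
eef_rot: [-0.163, 0.987, 0.0, -0.0]
contact_force: [-1.8, 3.7, 1.0]
opening: 0.635
finger_force: 20.0
[0.50612003 0.19416205 0.03892772] dict_keys(['clock', 'q', 'qd', 'joint_torque', 'tool_pos', 'eef_rot', 'contact_force', 'moment', 'finger_force', 'opening'])
```

```bash

python3 -m pendant '[{"claw":0.4,"dx":0,"dy":0,"dz":15,"twist":0},{"claw":0.4,"dx":0,"dy":0,"dz":40,"twist":0},{"claw":0.4,"dx":0,"dy":0,"dz":70,"twist":0},{"claw":0.4,"dx":0,"dy":0,"dz":100,"twist":0},{"claw":0.4,"dx":0,"dy":0,"dz":130,"twist":0},{"claw":0.4,"dx":0,"dy":0,"dz":150,"twist":0},{"claw":0.4,"dx":0,"dy":0,"dz":150,"twist":0},{"claw":0.4,"dx":0,"dy":0,"dz":150,"twist":0}]' 20
python3 - <<'E'
from h import *
s,p,d=snap('wrist','w2.png'); W=cloud('wrist',d,s); print(s['moment'],s['contact_force'])
from scipy.spatial.transform import Rotation as R
T=R.from_quat(s['eef_rot']).as_matrix(); L=(W-s['tool_pos'])@T  # tool coords
m=(abs(L[...,1])<.02)&(d>0)&(W[...,2]>.08)&(L[...,2]>-.06); X=L[m]
# profile in tool x,z: print binned
for b in np.arange(-.14,.06,.01):
    k=abs(X[:,0]-b)<.005
    if k.sum()>5: print(round(b,3),k.sum(),np.percentile(X[k,2],[5,50,95]).round(4))
E
```

```text
clock: 5.85
tool_pos: [0.5255, -0.2284, 0.1977]
eef_rot: [-0.162, 0.987, -0.0, -0.0]
contact_force: [-0.9, 0.5, -4.3]
opening: 0.633
finger_force: 20.0
[ 0.04925574  0.09583689 -0.05484032] [-0.85588115  0.45374482 -4.29331508]
-0.02 1417 [-0.0488 -0.0477 -0.0464]
-0.01 3093 [-0.0473 -0.0454 -0.0436]
0.0 182 [-0.0396 -0.0387 -0.0378]
0.01 3504 [-0.0391 -0.037  -0.0349]
0.02 3423 [-0.0351 -0.0329 -0.0308]
0.03 2835 [-0.0311 -0.0292 -0.0273]
```

```bash

python3 -m pendant '[{"claw":0.4,"dx":0,"dy":30,"dz":0,"twist":-0.04},{"claw":0.4,"dx":0,"dy":75,"dz":0,"twist":-0.1},{"claw":0.4,"dx":0,"dy":120,"dz":0,"twist":-0.18},{"claw":0.4,"dx":0,"dy":165,"dz":0,"twist":-0.26},{"claw":0.4,"dx":0,"dy":210,"dz":0,"twist":-0.32},{"claw":0.4,"dx":0,"dy":255,"dz":0,"twist":-0.33},{"claw":0.4,"dx":0,"dy":300,"dz":0,"twist":-0.33},{"claw":0.4,"dx":0,"dy":340,"dz":0,"twist":-0.33}]' 20
python3 -m pendant '[{"claw":0.4,"dx":-5,"dy":40,"dz":0,"twist":0},{"claw":0.4,"dx":-5,"dy":80,"dz":0,"twist":0},{"claw":0.4,"dx":-5,"dy":110,"dz":0,"twist":0},{"claw":0.4,"dx":-5,"dy":128,"dz":0,"twist":0},{"claw":0.4,"dx":-5,"dy":128,"dz":0,"twist":0},{"claw":0.4,"dx":-5,"dy":128,"dz":0,"twist":0}]' 20
cat >> h.py <<'E'
def tilt(fn=None):
    from scipy.spatial.transform import Rotation as R
    s,p,d=snap('wrist',fn); W=cloud('wrist',d,s)
    T=R.from_quat(s['eef_rot']).as_matrix(); L=(W-s['tool_pos'])@T
    m=(abs(L[...,1])<.02)&(d>0)&(L[...,2]>-.06)&(L[...,2]<.09)&(W[...,2]>.03); X=L[m]
    print(round(s['clock'],2),s['tool_pos'].round(4),'F',s['contact_force'].round(1),'M',s['moment'].round(2))
    print([(round(b,3),int(k.sum()),np.median(X[k,2]).round(4)) for b in np.arange(-.14,.07,.01) for k in [abs(X[:,0]-b)<.005] if k.sum()>20])
    print('z-binned',[(round(b,3),int(k.sum()),np.median(X[k,0]).round(4)) for b in np.arange(-.05,.1,.015) for k in [abs(X[:,2]-b)<.006] if k.sum()>20])
E
python3 -c "from h import *;tilt()"
```

```text
clock: 6.7
tool_pos: [0.5248, 0.1143, 0.1963]
eef_rot: [0.001, 1.0, -0.0, -0.001]
contact_force: [0.6, -0.3, -4.1]
opening: 0.632
finger_force: 20.0
clock: 7.3
tool_pos: [0.5203, 0.2388, 0.1963]
eef_rot: [0.002, 1.0, -0.001, -0.001]
contact_force: [0.2, -0.4, -2.9]
opening: 0.633
finger_force: 20.0
7.3 [0.5203 0.2388 0.1963] F [ 0.2 -0.4 -2.9] M [-0.03  0.07 -0.04]
[(np.float64(-0.02), 1468, np.float64(-0.0476)), (np.float64(-0.01), 3040, np.float64(-0.0453)), (np.float64(0.0), 224, np.float64(-0.0388)), (np.float64(0.01), 3521, np.float64(-0.0369)), (np.float64(0.02), 3411, np.float64(-0.0329)), (np.float64(0.03), 2792, np.float64(-0.0292))]
z-binned [(np.float64(-0.05), 4131, np.float64(-0.0134)), (np.float64(-0.035), 8699, np.float64(0.0168))]
```

```bash

python3 -m pendant '[{"claw":0.4,"dx":0,"dy":0,"dz":-30,"twist":0},{"claw":0.4,"dx":0,"dy":0,"dz":-60,"twist":0},{"claw":0.4,"dx":0,"dy":0,"dz":-70,"twist":0},{"claw":0.4,"dx":0,"dy":0,"dz":-70,"twist":0}]' 12
python3 -c "from h import *;tilt()"
python3 -m pendant '[{"claw":0.4,"dx":0,"dy":0,"dz":0,"twist":0},{"claw":0.4,"dx":0,"dy":0,"dz":0,"twist":0}]' 8
python3 -c "from h import *;tilt()"
python3 -m pendant '[{"claw":0.4,"dx":0,"dy":0,"dz":0,"twist":0},{"claw":0.4,"dx":0,"dy":0,"dz":0,"twist":0}]' 6
python3 -c "from h import *;tilt()"
```

```text
clock: 7.75
tool_pos: [0.5204, 0.2379, 0.1263]
eef_rot: [0.003, 1.0, -0.001, -0.002]
contact_force: [-0.3, 0.1, -3.5]
opening: 0.634
finger_force: 12.0
7.75 [0.5204 0.2379 0.1263] F [-0.3  0.1 -3.5] M [0.05 0.02 0.01]
[(np.float64(-0.02), 1502, np.float64(-0.0475)), (np.float64(-0.01), 3008, np.float64(-0.0452)), (np.float64(0.0), 230, np.float64(-0.0387)), (np.float64(0.01), 3515, np.float64(-0.0369)), (np.float64(0.02), 3390, np.float64(-0.0329)), (np.float64(0.03), 2754, np.float64(-0.0293))]
z-binned [(np.float64(-0.05), 4054, np.float64(-0.0136)), (np.float64(-0.035), 8790, np.float64(0.0169))]
clock: 8.0
tool_pos: [0.5221, 0.2403, 0.1291]
eef_rot: [0.002, 1.0, 0.001, 0.001]
contact_force: [-0.0, -0.3, -3.4]
opening: 0.629
finger_force: 8.0
8.0 [0.5221 0.2403 0.1291] F [-0.  -0.3 -3.4] M [-0.01  0.08 -0.02]
[(np.float64(-0.02), 1508, np.float64(-0.0475)), (np.float64(-0.01), 2997, np.float64(-0.0452)), (np.float64(0.0), 236, np.float64(-0.0387)), (np.float64(0.01), 3503, np.float64(-0.0368)), (np.float64(0.02), 3399, np.float64(-0.0329)), (np.float64(0.03), 2755, np.float64(-0.0
[... 195 characters left out ...]
tact_force: [0.3, -0.9, -2.4]
opening: 0.63
finger_force: 6.0
8.25 [0.5214 0.2401 0.1282] F [ 0.3 -0.9 -2.4] M [ 0.06  0.06 -0.02]
[(np.float64(-0.02), 2327, np.float64(-0.0438)), (np.float64(-0.01), 2039, np.float64(-0.0421)), (np.float64(0.0), 423, np.float64(-0.0377)), (np.float64(0.01), 3267, np.float64(-0.0364)), (np.float64(0.02), 3553, np.float64(-0.0337)), (np.float64(0.03), 2314, np.float64(-0.0315))]
z-binned [(np.float64(-0.05), 961, np.float64(-0.0202)), (np.float64(-0.035), 9132, np.float64(0.0172)), (np.float64(-0.02), 208, np.float64(0.0288)), (np.float64(-0.005), 185, np.float64(0.0251)), (np.float64(0.01), 84, np.float64(0.0207)), (np.float64(0.025), 64, np.float64(0.0177))]
```

It swings down slowly at 6 N, so I'll continue.

```bash

python3 -m pendant '[{"claw":0.4,"dx":0,"dy":0,"dz":0,"twist":0},{"claw":0.4,"dx":0,"dy":0,"dz":0,"twist":0},{"claw":0.4,"dx":0,"dy":0,"dz":0,"twist":0},{"claw":0.4,"dx":0,"dy":0,"dz":0,"twist":0}]' 6
python3 -c "from h import *;tilt()"
python3 -m pendant '[{"claw":0.4,"dx":0,"dy":0,"dz":0,"twist":0},{"claw":0.4,"dx":0,"dy":0,"dz":0,"twist":0},{"claw":0.4,"dx":0,"dy":0,"dz":0,"twist":0},{"claw":0.4,"dx":0,"dy":0,"dz":0,"twist":0}]' 5.5
python3 -c "from h import *;tilt()"
```

```text
clock: 8.7
tool_pos: [0.521, 0.2399, 0.1276]
eef_rot: [0.002, 1.0, -0.0, -0.0]
contact_force: [-0.5, -0.3, -3.8]
opening: 0.63
finger_force: 6.0
8.7 [0.521  0.2399 0.1276] F [-0.5 -0.3 -3.8] M [ 0.07  0.05 -0.06]
[(np.float64(-0.02), 833, np.float64(-0.0336)), (np.float64(-0.01), 103, np.float64(-0.0337)), (np.float64(0.0), 1742, np.float64(-0.0291)), (np.float64(0.01), 2823, np.float64(-0.0271)), (np.float64(0.02), 2854, np.float64(-0.0246)), (np.float64(0.03), 2941, np.float64(-0.0221)), (np.float64(0.04), 332, np.float64(-0.0208))]
z-binned [(np.float64(-0.035), 1955, np.float64(-0.001)), (np.float64(-0.02), 6195, np.float64(0.0254)), (np.float64(0.01), 87, np.float64(0.0294))]
clock: 9.15
tool_pos: [0.5212, 0.24, 0.1278]
eef_rot: [0.002, 1.0, 0.0, 0.0]
contact_force: [-0.0, -0.4, -3.4]
opening: 0.637
finger_force: 5.5
9.15 [0.5212 0.24   0.1278] F [-0.  -0.4 -3.4] M [-0.    0.04  0.02]
[(np.float64(-0.02), 827, np.float64(-0.0336)), (np.float64(-0.01), 106, np.float64(-0.0337)), (np.float64(0.0), 1750, np.float64(-0.0291)), (np.float64(0.01), 2819, np.float64(-0.0271)), (np.float64(0.02), 2835, np.float64(-0.0246)), (np.float64(0.03), 2944, np.float64(-0.0221)), (np.float64(0.04), 337, np.float64(-0.0208))]
z-binned [(np.float64(-0.035), 1943, np.float64(-0.0011)), (np.float64(-0.02), 6213, np.float64(0.0253)), (np.float64(0.01), 86, np.float64(0.0294))]
```

```bash
python3 - <<'E'
from h import *
s,p,d=snap('scene'); a=p[100:270,270:470]
s,q,d=snap('wrist'); 
cv2.imwrite('pics/c3.png',np.hstack([cv2.resize(a,(500,425)),cv2.resize(q,(300,225+200))]))
for n in('bottle','tin_mouth'): print(n,nets.place_of('scene',n))
E
```

```text
bottle [{'position': [0.6521, 0.4157], 'confidence': 0.18}]
tin_mouth [{'position': [0.3563, 0.5002], 'confidence': 0.97}, {'position': [0.6416, 0.5026], 'confidence': 0.84}, {'position': [0.2334, 0.474], 'confidence': 0.64}]
```

View pics/c3.png

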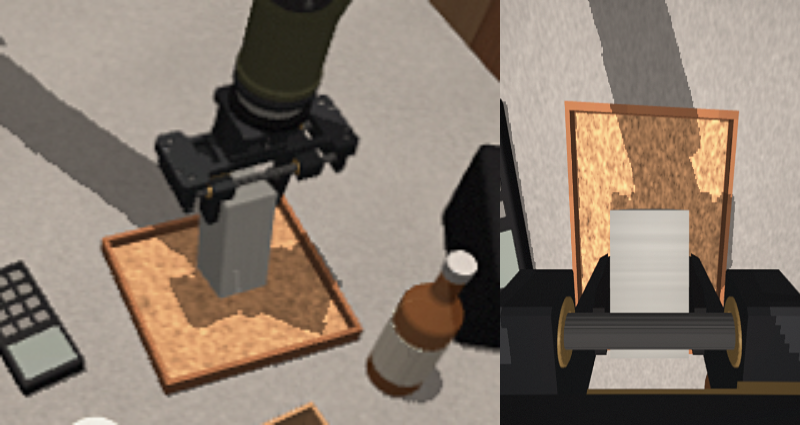

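The view shows the tin hanging mouth-down at about 77° over the tray (closed end up, around (240,200), mouth near (240,290)), with the rim roughly 20 mm above the cork. I'll grip hard and tap.

```bash

python3 -m pendant '[{"claw":0.4,"dx":0,"dy":0,"dz":0,"twist":0},{"claw":0.4,"dx":0,"dy":0,"dz":0,"twist":0},{"claw":0.4,"dx":0,"dy":0,"dz":-6,"twist":0},{"claw":0.4,"dx":0,"dy":0,"dz":-6,"twist":0},{"claw":0.4,"dx":0,"dy":0,"dz":-22,"twist":0}]' 60
python3 -m pendant '[{"claw":0.4,"dx":0,"dy":0,"dz":0,"twist":0}]' 
python3 -m pendant '[{"claw":0.4,"dx":0,"dy":0,"dz":14,"twist":0},{"claw":0.4,"dx":0,"dy":0,"dz":14,"twist":0}]' 
python3 -c "from h import *;tilt()"
```

```text
clock: 9.9
tool_pos: [0.5224, 0.2406, 0.1068]
eef_rot: [0.002, 1.0, 0.001, 0.002]
contact_force: [1.0, 0.2, -3.4]
opening: 0.63
finger_force: 60.0
clock: 10.0
tool_pos: [0.5219, 0.2406, 0.1056]
eef_rot: [0.002, 1.0, 0.001, 0.001]
contact_force: [0.3, 0.4, -3.8]
opening: 0.63
finger_force: 60.0
clock: 10.2
tool_pos: [0.522, 0.2405, 0.1215]
eef_rot: [0.002, 1.0, 0.001, 0.001]
contact_force: [0.8, 0.2, -3.3]
opening: 0.631
finger_force: 60.0
10.2 [0.522  0.2405 0.1215] F [ 0.8  0.2 -3.3] M [ 0.01 -0.03  0.02]
[(np.float64(-0.02), 882, np.float64(-0.034)), (np.float64(-0.01), 162, np.float64(-0.034)), (np.float64(0.0), 1686, np.float64(-0.0294)), (np.float64(0.01), 2840, np.float64(-0.0275)), (np.float64(0.02), 2924, np.float64(-0.0249)), (np.float64(0.03), 2885, np.float64(-0.0225)), (np.float64(0.04), 356, np.float64(-0.0211))]
z-binned [(np.float64(-0.035), 2392, np.float64(-0.0004)), (np.float64(-0.02), 5835, np.float64(0.0261)), (np.float64(0.04), 68, np.float64(0.0217))]
```

```bash

python3 -m pendant '[{"claw":0.4,"dx":0,"dy":0,"dz":-15,"twist":0},{"claw":0.4,"dx":0,"dy":0,"dz":-18,"twist":0},{"claw":0.4,"dx":0,"dy":0,"dz":-18,"twist":0}]' 
for i in 1 2 3; do python3 -m pendant '[{"claw":0.4,"dx":0,"dy":0,"dz":-1.5,"twist":0}]' | egrep 'tool|contact'; done
```

```text
clock: 10.55
tool_pos: [0.5231, 0.2407, 0.1047]
eef_rot: [0.002, 1.0, 0.001, 0.002]
contact_force: [-1.7, -2.3, 17.1]
opening: 0.627
finger_force: 60.0
tool_pos: [0.5239, 0.2408, 0.1045]
contact_force: [-3.6, -3.2, 36.0]
tool_pos: [0.5247, 0.2409, 0.1043]
contact_force: [-1.1, -3.8, 42.2]
tool_pos: [0.5261, 0.241, 0.104]
contact_force: [-2.2, -4.9, 50.2]
```

```bash

python3 -m pendant '[{"claw":0.4,"dx":0,"dy":0,"dz":21,"twist":0},{"claw":0.4,"dx":0,"dy":0,"dz":21,"twist":0},{"claw":0.4,"dx":0,"dy":0,"dz":3,"twist":0}]'
python3 -m pendant '[{"claw":0.4,"dx":0,"dy":0,"dz":18,"twist":0},{"claw":0.4,"dx":0,"dy":0,"dz":18,"twist":0},{"claw":0.4,"dx":0,"dy":0,"dz":-1,"twist":0}]'
python3 -m pendant '[{"claw":0.4,"dx":0,"dy":0,"dz":19,"twist":0},{"claw":0.4,"dx":0,"dy":0,"dz":19,"twist":0}]'
python3 -c "
from h import *
tilt()"
```

```text
clock: 11.15
tool_pos: [0.5234, 0.2411, 0.1025]
eef_rot: [0.002, 1.0, 0.002, 0.003]
contact_force: [-0.9, -4.9, 82.6]
opening: 0.629
finger_force: 60.0
clock: 11.45
tool_pos: [0.5229, 0.2409, 0.1005]
eef_rot: [0.002, 1.0, 0.001, 0.002]
contact_force: [-2.5, -7.8, 80.5]
opening: 0.63
finger_force: 60.0
clock: 11.65
tool_pos: [0.5217, 0.2404, 0.1184]
eef_rot: [0.002, 1.0, 0.001, 0.001]
contact_force: [0.7, -0.3, -3.5]
opening: 0.627
finger_force: 60.0
11.65 [0.5217 0.2404 0.1184] F [ 0.7 -0.3 -3.5] M [ 0.07 -0.1  -0.01]
[(np.float64(-0.02), 1429, np.float64(-0.0383)), (np.float64(-0.01), 941, np.float64(-0.0375)), (np.float64(0.0), 1046, np.float64(-0.0339)), (np.float64(0.01), 3074, np.float64(-0.0325)), (np.float64(0.02), 3324, np.float64(-0.0304)), (np.float64(0.03), 3635, np.float64(-0.0282))]
z-binned [(np.float64(-0.035), 10087, np.float64(0.0104)), (np.float64(-0.02), 215, np.float64(0.0333)), (np.float64(-0.005), 178, np.float64(0.0301)), (np.float64(0.01), 152, np.float64(0.0265)), (np.float64(0.025), 79, np.float64(0.0242)), (np.float64(0.04), 56, np.float64(0.0197)), (np.float64(0.055), 53, np.float64(0.0165)), (np.float64(0.07), 24, np.float64(0.0133))]
```

```bash

python3 -m pendant '[{"claw":0.4,"dx":0,"dy":0,"dz":-4,"twist":0},{"claw":0.4,"dx":0,"dy":0,"dz":-4,"twist":0},{"claw":0.4,"dx":0,"dy":0,"dz":-19,"twist":0}]'
python3 -m pendant '[{"claw":0.4,"dx":0,"dy":0,"dz":15,"twist":0},{"claw":0.4,"dx":0,"dy":0,"dz":15,"twist":0},{"claw":0.4,"dx":0,"dy":0,"dz":0,"twist":0}]'|egrep 'tool|contact'
python3 -m pendant '[{"claw":0.4,"dx":0,"dy":0,"dz":15,"twist":0},{"claw":0.4,"dx":0,"dy":0,"dz":15,"twist":0},{"claw":0.4,"dx":0,"dy":0,"dz":0,"twist":0}]'|egrep 'tool|contact'
python3 -m pendant '[{"claw":0.4,"dx":0,"dy":0,"dz":15,"twist":0},{"claw":0.4,"dx":0,"dy":0,"dz":15,"twist":0}]'
python3 - <<'E'
from h import *
tilt()
s,p,d=snap('scene'); print(nets.spot_in('scene','bottle'))
E
```

```text
clock: 12.0
tool_pos: [0.5219, 0.2404, 0.0996]
eef_rot: [0.002, 1.0, 0.001, 0.001]
contact_force: [-2.1, -2.9, 61.2]
opening: 0.629
finger_force: 60.0
tool_pos: [0.5224, 0.2408, 0.1003]
contact_force: [0.3, 0.2, -2.3]
tool_pos: [0.5224, 0.2408, 0.1002]
contact_force: [0.9, 0.3, -2.1]
clock: 12.8
tool_pos: [0.5216, 0.2403, 0.1146]
eef_rot: [0.002, 1.0, 0.0, 0.001]
contact_force: [-0.2, 0.7, -1.0]
opening: 0.631
finger_force: 60.0
12.8 [0.5216 0.2403 0.1146] F [-0.2  0.7 -1. ] M [0.03 0.19 0.01]
[(np.float64(-0.02), 1559, np.float64(-0.0393)), (np.float64(-0.01), 1154, np.float64(-0.0385)), (np.float64(0.0), 897, np.float64(-0.0349)), (np.float64(0.01), 3137, np.float64(-0.0335)), (np.float64(0.02), 3384, np.float64(-0.0314)), (np.float64(0.03), 3652, np.float64(-0.0292))]
z-binned [(np.float64(-0.035), 11883, np.float64(0.0126)), (np.float64(-0.02), 242, np.float64(0.0328)), (np.float64(-0.005), 185, np.float64(0.0296)), (np.float64(0.01), 146, np.float64(0.0263)), (np.float64(0.025), 106, np.float64(0.0237)), (np.float64(0.04), 74, np.float64(0.0197)), (np.float64(0.055), 66, np.float64(0.0171)), (np.float64(0.07), 61, np.float64(0.0141)), (np.float64(0.085), 22, np.float64(0.0113))]
[]
```

The measured weight has dropped to that of the empty tin, so the bottle is loose and standing on the cork. I'll shift forward a little to make room, then draw the tin off slowly, up and back.

```bash

python3 -m pendant '[{"claw":0.4,"dx":8,"dy":0,"dz":0,"twist":0},{"claw":0.4,"dx":16,"dy":0,"dz":0,"twist":0},{"claw":0.4,"dx":24,"dy":0,"dz":0,"twist":0},{"claw":0.4,"dx":30,"dy":0,"dz":3,"twist":0},{"claw":0.4,"dx":30,"dy":0,"dz":12,"twist":0},{"claw":0.4,"dx":30,"dy":0,"dz":22,"twist":0},{"claw":0.4,"dx":30,"dy":0,"dz":32,"twist":0},{"claw":0.4,"dx":30,"dy":0,"dz":32,"twist":0}]' 
python3 - <<'E'
from h import *
s,p,d=snap('scene'); print(nets.spot_in('scene','bottle'),r.get_state()['contact_force'])
cv2.imwrite('pics/c4.png',cv2.resize(p[100:270,270:470],(600,510)))
E
```

```text
clock: 13.75
tool_pos: [0.552, 0.2407, 0.1485]
eef_rot: [0.002, 1.0, 0.001, 0.002]
contact_force: [-1.8, 0.3, -1.1]
opening: 0.63
finger_force: 60.0
[{'box': [0.6507, 0.5214, 0.0307, 0.0174], 'confidence': 0.64}, {'box': [0.7405, 0.4802, 0.0809, 0.1288], 'confidence': 0.63}] [-0.00290984  0.10278993 -1.4107182 ]
```

View pics/c4.png

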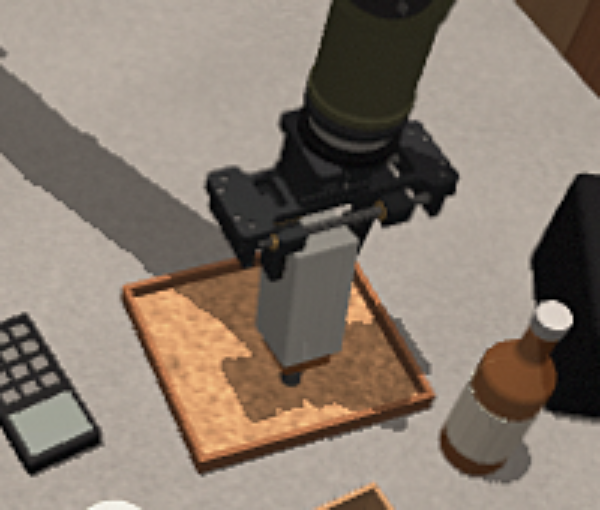

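The cap stands on the cork at (290,378) with the bottle's shoulders showing. I'll keep withdrawing.

```bash

python3 -m pendant '[{"claw":0.4,"dx":0,"dy":0,"dz":10,"twist":0},{"claw":0.4,"dx":0,"dy":0,"dz":20,"twist":0},{"claw":0.4,"dx":-5,"dy":0,"dz":28,"twist":0},{"claw":0.4,"dx":-12,"dy":0,"dz":34,"twist":0},{"claw":0.4,"dx":-20,"dy":0,"dz":38,"twist":0},{"claw":0.4,"dx":-28,"dy":0,"dz":42,"twist":0},{"claw":0.4,"dx":-36,"dy":0,"dz":46,"twist":0},{"claw":0.4,"dx":-44,"dy":0,"dz":50,"twist":0}]' 
python3 -m pendant '[{"claw":0.4,"dx":-5,"dy":0,"dz":8,"twist":0},{"claw":0.4,"dx":-10,"dy":0,"dz":16,"twist":0},{"claw":0.4,"dx":-10,"dy":0,"dz":30,"twist":0},{"claw":0.4,"dx":-10,"dy":0,"dz":60,"twist":0},{"claw":0.4,"dx":-10,"dy":0,"dz":60,"twist":0}]' 
python3 - <<'E'
from h import *
s,p,d=snap('scene'); print(nets.spot_in('scene','bottle'))
cv2.imwrite('pics/c5.png',cv2.resize(p[100:270,270:470],(600,510)))
E
```

```text
clock: 14.65
tool_pos: [0.5062, 0.24, 0.1965]
eef_rot: [0.002, 1.0, -0.0, -0.0]
contact_force: [0.2, -0.5, -2.6]
opening: 0.628
finger_force: 60.0
clock: 15.15
tool_pos: [0.4993, 0.2415, 0.26]
eef_rot: [0.002, 1.0, 0.002, 0.003]
contact_force: [0.4, 0.6, -2.2]
opening: 0.631
finger_force: 60.0
[{'box': [0.6055, 0.4336, 0.0537, 0.0783], 'confidence': 0.83}, {'box': [0.7377, 0.4762, 0.0854, 0.1362], 'confidence': 0.68}]
```

View pics/c5.png

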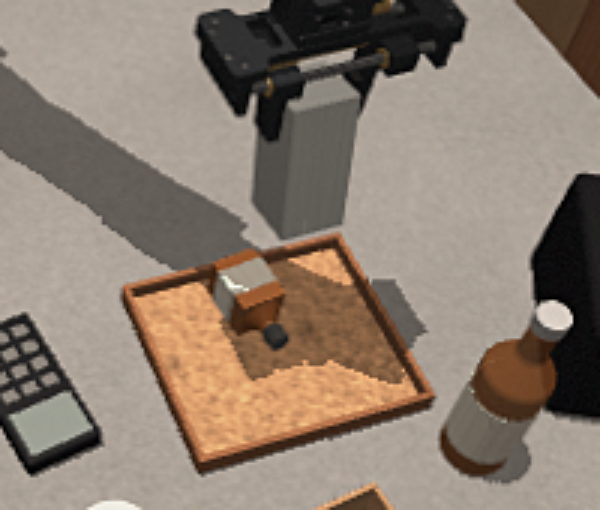

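The amber bottle lies on its side in the tray at (250,290), cap at (275,335). Next I move to the free counter between robot and tray to lay the empty tin flat for a regrip.

```bash

python3 -m pendant '[{"claw":0.4,"dx":-30,"dy":25,"dz":0,"twist":0},{"claw":0.4,"dx":-60,"dy":55,"dz":0,"twist":0},{"claw":0.4,"dx":-85,"dy":78,"dz":-40,"twist":0},{"claw":0.4,"dx":-85,"dy":78,"dz":-80,"twist":0},{"claw":0.4,"dx":-85,"dy":78,"dz":-120,"twist":0},{"claw":0.4,"dx":-85,"dy":78,"dz":-145,"twist":0},{"claw":0.4,"dx":-85,"dy":78,"dz":-155,"twist":0},{"claw":0.4,"dx":-85,"dy":78,"dz":-155,"twist":0}]' 
python3 - <<'E'
from h import *
tilt()
s,p,d=snap('top'); W=cloud('top',d); hsv=cv2.cvtColor(p,cv2.COLOR_BGR2HSV)
m=(W[...,0]>.44)&(W[...,0]<.65)&(W[...,1]>.12)&(W[...,1]<.37)&(W[...,2]>.026)&(d>0)&(W[...,2]<.12)
X=W[m];print('bottle',X.min(0),X.max(0)); 
for b in np.arange(.44,.64,.01):
    k=abs(X[:,0]-b)<.005
    if k.sum()>3: print(round(b,2),k.sum(),np.percentile(X[k,2],[10,90]).round(3),X[k,1].min().round(3),X[k,1].max().round(3))
E
```

```text
clock: 16.05
tool_pos: [0.4076, 0.3172, 0.101]
eef_rot: [0.001, 1.0, -0.002, -0.003]
contact_force: [-9.0, -1.2, 17.4]
opening: 0.634
finger_force: 60.0
16.05 [0.4076 0.3172 0.101 ] F [-9.  -1.2 17.4] M [-0.42  2.06 -0.06]
[(np.float64(-0.02), 638, np.float64(-0.0425)), (np.float64(-0.01), 1923, np.float64(-0.0416)), (np.float64(0.0), 533, np.float64(-0.0371)), (np.float64(0.01), 3258, np.float64(-0.0357)), (np.float64(0.02), 3233, np.float64(-0.0331)), (np.float64(0.03), 3262, np.float64(-0.0304)), (np.float64(0.04), 695, np.float64(-0.0289))]
z-binned [(np.float64(-0.035), 10781, np.float64(0.0186))]
bottle [0.44374417 0.12465412 0.02600454] [0.643018   0.35538923 0.05812344]
0.46 56 [0.03  0.053] 0.21 0.253
0.47 65 [0.047 0.054] 0.21 0.255
0.48 69 [0.048 0.054] 0.21 0.256
0.49 58 [0.047 0.054] 0.211 0.256
0.5 72 [0.047 0.055] 0.127 0.256
0.51 56 [0.045 0.053] 0.213 0.353
0.52 43 [0.041 0.053] 0.127 0.352
0.53 27 [0.027 0.045] 0.127 0.355
0.54 27 [0.033 0.041] 0.23 0.355
0.55 22 [0.028 0.039] 0.125 0.248
```

The bottle lies flat in the tray, top at z ≈ 0.052. The tin's rim is touching the tray's outer edge, so I'll rise and step back.

```bash

python3 -m pendant '[{"claw":0.4,"dx":0,"dy":0,"dz":20,"twist":0},{"claw":0.4,"dx":-20,"dy":5,"dz":30,"twist":0},{"claw":0.4,"dx":-40,"dy":10,"dz":30,"twist":0},{"claw":0.4,"dx":-40,"dy":10,"dz":20,"twist":0},{"claw":0.4,"dx":-40,"dy":10,"dz":5,"twist":0},{"claw":0.4,"dx":-40,"dy":10,"dz":2,"twist":0},{"claw":0.4,"dx":-40,"dy":10,"dz":2,"twist":0}]' 
python3 - <<'E'
from h import *
tilt()
s,p,d=snap('scene'); cv2.imwrite('pics/c6.png',cv2.resize(p[60:260,260:460],(500,500)))
E
for i in 1 2 3; do python3 -m pendant '[{"claw":0.4,"dx":0,"dy":0,"dz":-3,"twist":0},{"claw":0.4,"dx":0,"dy":0,"dz":-3,"twist":0}]' 15 | egrep 'tool|contact'; done
```

```text
clock: 16.85
tool_pos: [0.3721, 0.3271, 0.1021]
eef_rot: [0.002, 1.0, -0.001, -0.001]
contact_force: [-0.5, -0.6, -1.8]
opening: 0.626
finger_force: 60.0
16.85 [0.3721 0.3271 0.1021] F [-0.5 -0.6 -1.8] M [ 0.   -0.01 -0.01]
[(np.float64(-0.02), 603, np.float64(-0.0425)), (np.float64(-0.01), 1940, np.float64(-0.0416)), (np.float64(0.0), 543, np.float64(-0.0371)), (np.float64(0.01), 3254, np.float64(-0.0356)), (np.float64(0.02), 3235, np.float64(-0.033)), (np.float64(0.03), 3267, np.float64(-0.0303)), (np.float64(0.04), 688, np.float64(-0.0287))]
z-binned [(np.float64(-0.035), 10590, np.float64(0.0183))]
tool_pos: [0.3724, 0.3279, 0.1002]
contact_force: [-0.8, -0.3, -1.4]
tool_pos: [0.3721, 0.3279, 0.0971]
contact_force: [0.4, 0.3, -1.6]
tool_pos: [0.372, 0.3279, 0.094]
contact_force: [-0.2, 0.5, -2.0]
```

View pics/c6.png

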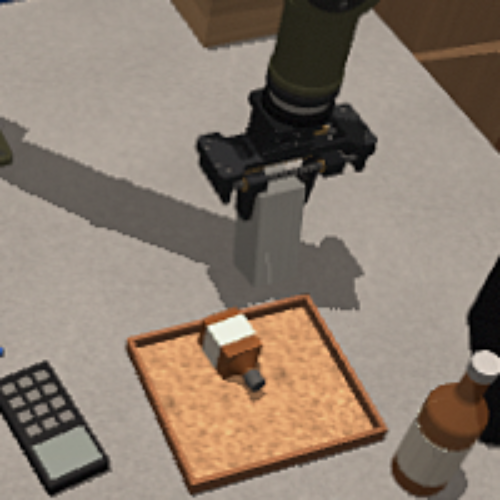

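The tin hangs about 77° mouth-down, with its rim just above the free counter at (270,285). I'll shift left for reach, then touch down and drag back with a light grip.

```bash

python3 -m pendant '[{"claw":0.4,"dx":0,"dy":20,"dz":6,"twist":0},{"claw":0.4,"dx":3,"dy":50,"dz":6,"twist":0},{"claw":0.4,"dx":3,"dy":70,"dz":3,"twist":0},{"claw":0.4,"dx":3,"dy":70,"dz":0,"twist":0},{"claw":0.4,"dx":3,"dy":70,"dz":-2,"twist":0},{"claw":0.4,"dx":3,"dy":70,"dz":-2,"twist":0}]' 12 | egrep 'tool|contact'
python3 -m pendant '[{"claw":0.4,"dx":0,"dy":0,"dz":-2,"twist":0},{"claw":0.4,"dx":0,"dy":0,"dz":-2,"twist":0}]' 10 | egrep 'tool|contact'
python3 -m pendant '[{"claw":0.4,"dx":0,"dy":0,"dz":-1.5,"twist":0},{"claw":0.4,"dx":0,"dy":0,"dz":-1.5,"twist":0}]' 10 | egrep 'tool|contact'
python3 -m pendant '[{"claw":0.4,"dx":-6,"dy":0,"dz":-1,"twist":0},{"claw":0.4,"dx":-12,"dy":0,"dz":-1,"twist":0},{"claw":0.4,"dx":-18,"dy":0,"dz":-1,"twist":0},{"claw":0.4,"dx":-24,"dy":0,"dz":-2,"twist":0}]' 8 | egrep 'clock|tool|contact'
python3 -c "from h import *;tilt()"
```

```text
tool_pos: [0.3751, 0.3962, 0.0918]
contact_force: [0.4, 0.4, -2.4]
tool_pos: [0.3761, 0.3964, 0.091]
contact_force: [-0.2, -1.5, 5.0]
tool_pos: [0.3768, 0.3963, 0.0902]
contact_force: [-0.3, -2.3, 10.4]
clock: 18.95
tool_pos: [0.3513, 0.3968, 0.087]
contact_force: [0.7, -2.1, 2.7]
18.95 [0.3513 0.3968 0.087 ] F [ 0.7 -2.1  2.7] M [-0.58 -0.22 -0.03]
[(np.float64(-0.01), 1816, np.float64(-0.0475)), (np.float64(0.0), 72, np.float64(-0.0471)), (np.float64(0.01), 3663, np.float64(-0.0383)), (np.float64(0.02), 3576, np.float64(-0.0331)), (np.float64(0.03), 3375, np.float64(-0.0278)), (np.float64(0.04), 1635, np.float64(-0.0238))]
z-binned [(np.float64(-0.05), 1884, np.float64(-0.0072)), (np.float64(-0.035), 8077, np.float64(0.0164)), (np.float64(-0.02), 2173, np.float64(0.0367))]
```

```bash

python3 -m pendant '[{"claw":0.4,"dx":-10,"dy":0,"dz":-2,"twist":0},{"claw":0.4,"dx":-20,"dy":0,"dz":-5,"twist":0},{"claw":0.4,"dx":-29,"dy":0,"dz":-9,"twist":0},{"claw":0.4,"dx":-38,"dy":0,"dz":-14,"twist":0},{"claw":0.4,"dx":-46,"dy":0,"dz":-19,"twist":0},{"claw":0.4,"dx":-54,"dy":0,"dz":-25,"twist":0},{"claw":0.4,"dx":-62,"dy":0,"dz":-32,"twist":0}]' 8 | egrep 'clock|tool|contact'
python3 -c "from h import *;tilt()"
```

```text
clock: 19.7
tool_pos: [0.2886, 0.3985, 0.0542]
contact_force: [0.9, 0.0, -0.7]
19.7 [0.2886 0.3985 0.0542] F [ 0.9  0.  -0.7] M [-0.01 -0.3   0.03]
[(np.float64(-0.04), 769, np.float64(-0.0243)), (np.float64(-0.03), 1236, np.float64(-0.0283)), (np.float64(-0.02), 1465, np.float64(-0.0329)), (np.float64(-0.01), 411, np.float64(-0.0357)), (np.float64(0.01), 2791, np.float64(-0.0461)), (np.float64(0.02), 5589, np.float64(-0.0329)), (np.float64(0.03), 3643, np.float64(-0.0108)), (np.float64(0.04), 296, np.float64(0.0023))]
z-binned [(np.float64(-0.05), 2340, np.float64(0.0127)), (np.float64(-0.035), 5581, np.float64(0.0165)), (np.float64(-0.02), 3197, np.float64(0.0243)), (np.float64(-0.005), 1817, np.float64(0.032))]
```

```bash

python3 -m pendant '[{"claw":0.4,"dx":-7,"dy":0,"dz":-8,"twist":0},{"claw":0.4,"dx":-13,"dy":0,"dz":-16,"twist":0},{"claw":0.4,"dx":-18,"dy":0,"dz":-23,"twist":0},{"claw":0.4,"dx":-22,"dy":0,"dz":-30,"twist":0},{"claw":0.4,"dx":-25,"dy":0,"dz":-35,"twist":0},{"claw":0.4,"dx":-25,"dy":0,"dz":-37,"twist":0},{"claw":0.4,"dx":-25,"dy":0,"dz":-38,"twist":0}]' 7 | egrep 'clock|tool|contact'
python3 -c "from h import *;tilt()"
```

```text
clock: 20.45
tool_pos: [0.2638, 0.3978, 0.0165]
contact_force: [-1.8, -0.2, -0.2]
20.45 [0.2638 0.3978 0.0165] F [-1.8 -0.2 -0.2] M [-0.03  0.15 -0.02]
[(np.float64(-0.03), 583, np.float64(-0.0387)), (np.float64(-0.02), 2465, np.float64(-0.0388)), (np.float64(-0.01), 1161, np.float64(-0.0389)), (np.float64(0.0), 240, np.float64(-0.0387)), (np.float64(0.01), 2963, np.float64(-0.0389)), (np.float64(0.02), 3209, np.float64(-0.0389)), (np.float64(0.03), 3120, np.float64(-0.0311))]
z-binned [(np.float64(-0.035), 12416, np.float64(0.011)), (np.float64(-0.02), 1000, np.float64(0.027))]
```

The tin lies flat, gripped 27 mm from its closed end, close to the first grip. I'll take it back above the rest.

```bash

python3 -m pendant '[{"claw":0.4,"dx":0,"dy":0,"dz":0,"twist":0},{"claw":0.4,"dx":0,"dy":0,"dz":15,"twist":0},{"claw":0.4,"dx":10,"dy":0,"dz":50,"twist":0},{"claw":0.4,"dx":30,"dy":-10,"dz":90,"twist":0},{"claw":0.4,"dx":60,"dy":-30,"dz":120,"twist":0},{"claw":0.4,"dx":95,"dy":-55,"dz":145,"twist":0},{"claw":0.4,"dx":130,"dy":-90,"dz":165,"twist":0},{"claw":0.4,"dx":160,"dy":-125,"dz":170,"twist":0}]' 25 | egrep 'clock|tool|contact'
python3 -m pendant '[{"claw":0.4,"dx":20,"dy":-40,"dz":0,"twist":0.02},{"claw":0.4,"dx":35,"dy":-85,"dz":0,"twist":0.06},{"claw":0.4,"dx":50,"dy":-130,"dz":0,"twist":0.12},{"claw":0.4,"dx":65,"dy":-175,"dz":0,"twist":0.18},{"claw":0.4,"dx":75,"dy":-222,"dz":0,"twist":0.24},{"claw":0.4,"dx":83,"dy":-270,"dz":0,"twist":0.28},{"claw":0.4,"dx":90,"dy":-318,"dz":0,"twist":0.30},{"claw":0.4,"dx":95,"dy":-365,"dz":0,"twist":0.32}]' 25 | egrep 'clock|tool|contact|eef'
python3 -m pendant '[{"claw":0.4,"dx":8,"dy":-45,"dz":0,"twist":0.01},{"claw":0.4,"dx":11,"dy":-85,"dz":0,"twist":0.01},{"claw":0.4,"dx":11,"dy":-115,"dz":0,"twist":0.01},{"claw":0.4,"dx":11,"dy":-128,"dz":0,"twist":0.01},{"claw":0.4,"dx":11,"dy":-128,"dz":0,"twist":0.01},{"claw":0.4,"dx":11,"dy":-128,"dz":0,"twist":0.01}]' 25 | egrep 'clock|tool|contact|eef'
python3 -c "from h import *;tilt('w7.png')"
```

```text
clock: 21.3
tool_pos: [0.4265, 0.2726, 0.1891]
contact_force: [0.5, 0.3, -2.4]
clock: 22.1
tool_pos: [0.5189, -0.0949, 0.1868]
eef_rot: [-0.157, 0.988, -0.0, -0.0]
contact_force: [0.5, 0.8, -2.3]
clock: 22.7
tool_pos: [0.5301, -0.2179, 0.1868]
eef_rot: [-0.163, 0.987, 0.001, 0.0]
contact_force: [0.8, 0.9, -1.6]
22.7 [ 0.5301 -0.2179  0.1868] F [ 0.8  0.9 -1.6] M [0.13 0.1  0.02]
[(np.float64(-0.03), 589, np.float64(-0.0386)), (np.float64(-0.02), 2463, np.float64(-0.0387)), (np.float64(-0.01), 1149, np.float64(-0.0388)), (np.float64(0.0), 201, np.float64(-0.0385)), (np.float64(0.01), 2972, np.float64(-0.0389)), (np.float64(0.02), 3177, np.float64(-0.0389)), (np.float64(0.03), 4845, np.float64(-0.0229))]
z-binned [(np.float64(-0.035), 12392, np.float64(0.0111)), (np.float64(-0.02), 1017, np.float64(0.0271)), (np.float64(-0.005), 735, np.float64(0.0271)), (np.float64(0.01), 557, np.float64(0.0272))]
```

```bash

python3 -m pendant '[{"claw":0.4,"dx":0,"dy":-8,"dz":-20,"twist":0},{"claw":0.4,"dx":0,"dy":-8,"dz":-50,"twist":0},{"claw":0.4,"dx":0,"dy":-8,"dz":-80,"twist":0},{"claw":0.4,"dx":0,"dy":-8,"dz":-95,"twist":0},{"claw":0.4,"dx":0,"dy":-8,"dz":-100,"twist":0},{"claw":0.4,"dx":0,"dy":-8,"dz":-100,"twist":0}]' 25 | egrep 'clock|tool|contact|eef'
python3 -m pendant '[{"claw":0.4,"dx":0,"dy":0,"dz":0,"twist":0},{"claw":0.4,"dx":0,"dy":0,"dz":-4,"twist":0},{"claw":0.4,"dx":0,"dy":0,"dz":-8,"twist":0},{"claw":0.4,"dx":0,"dy":0,"dz":-12,"twist":0},{"claw":0.4,"dx":0,"dy":0,"dz":-16,"twist":0},{"claw":0.4,"dx":0,"dy":0,"dz":-20,"twist":0}]' 7 | egrep 'clock|tool|contact|eef'
python3 -c "from h import *;tilt()"
```

```text
clock: 23.35
tool_pos: [0.5304, -0.2261, 0.0866]
eef_rot: [-0.164, 0.987, 0.001, -0.0]
contact_force: [-0.7, 0.2, -1.3]
clock: 23.95
tool_pos: [0.5297, -0.2284, 0.0664]
eef_rot: [-0.162, 0.987, -0.0, -0.0]
contact_force: [-0.8, -0.6, -0.0]
23.95 [ 0.5297 -0.2284  0.0664] F [-0.8 -0.6 -0. ] M [-0.01  0.21  0.01]
[(np.float64(-0.02), 2573, np.float64(-0.0421)), (np.float64(-0.01), 1745, np.float64(-0.041)), (np.float64(0.0), 279, np.float64(-0.0383)), (np.float64(0.01), 3153, np.float64(-0.0377)), (np.float64(0.02), 3703, np.float64(-0.036)), (np.float64(0.03), 4852, np.float64(-0.0313))]
z-binned [(np.float64(-0.035), 10206, np.float64(0.0172)), (np.float64(-0.02), 503, np.float64(0.0296)), (np.float64(-0.005), 345, np.float64(0.0273)), (np.float64(0.01), 563, np.float64(0.0266)), (np.float64(0.025), 295, np.float64(0.0234))]
```

The plate is tipping the tin up as planned. I'll lower further, then slide it back against the stop.

```bash

python3 -m pendant '[{"claw":0.4,"dx":0,"dy":1,"dz":-4,"twist":0},{"claw":0.4,"dx":0,"dy":1,"dz":-8,"twist":0},{"claw":0.4,"dx":0,"dy":1,"dz":-12,"twist":0},{"claw":0.4,"dx":0,"dy":1,"dz":-15,"twist":0},{"claw":0.4,"dx":0,"dy":1,"dz":-16,"twist":0}]' 7 | egrep 'clock|tool|contact|eef'
python3 -c "from h import *;tilt()"
python3 -m pendant '[{"claw":0.4,"dx":-2,"dy":-0.7,"dz":-1,"twist":0},{"claw":0.4,"dx":-4,"dy":-1.4,"dz":-1.8,"twist":0},{"claw":0.4,"dx":-6,"dy":-2,"dz":-2.4,"twist":0},{"claw":0.4,"dx":-6,"dy":-2,"dz":-2.4,"twist":0}]' 8 | egrep 'clock|tool|contact|eef'
python3 -c "from h import *;tilt()"
```

```text
clock: 24.5
tool_pos: [0.5301, -0.2271, 0.0504]
eef_rot: [-0.162, 0.987, 0.0, -0.0]
contact_force: [-1.5, -1.7, -0.8]
24.5 [ 0.5301 -0.2271  0.0504] F [-1.5 -1.7 -0.8] M [-0.2   0.15 -0.06]
[(np.float64(-0.02), 1446, np.float64(-0.0475)), (np.float64(-0.01), 3065, np.float64(-0.0453)), (np.float64(0.0), 156, np.float64(-0.0388)), (np.float64(0.01), 3508, np.float64(-0.0372)), (np.float64(0.02), 3394, np.float64(-0.0334)), (np.float64(0.03), 4098, np.float64(-0.0291)), (np.float64(0.04), 607, np.float64(-0.0273))]
z-binned [(np.float64(-0.05), 4131, np.float64(-0.0134)), (np.float64(-0.035), 9217, np.float64(0.0178)), (np.float64(-0.005), 476, np.float64(0.031))]
clock: 24.95
tool_pos: [0.5293, -0.2271, 0.05]
eef_rot: [-0.164, 0.987, 0.0, 0.005]
contact_force: [5.9, 2.7, 3.8]
24.95 [ 0.5293 -0.2271  0.05  ] F [5.9 2.7 3.8] M [ 0.55 -1.36  0.01]
[(np.float64(-0.02), 1438, np.float64(-0.0476)), (np.float64(-0.01), 3083, np.float64(-0.0453)), (np.float64(0.0), 154, np.float64(-0.0388)), (np.float64(0.01), 3499, np.float64(-0.0373)), (np.float64(0.02), 3419, np.float64(-0.0334)), (np.float64(0.03), 3944, np.float64(-0.0292)), (np.float64(0.04), 582, np.float64(-0.0273))]
z-binned [(np.float64(-0.05), 4123, np.float64(-0.0134)), (np.float64(-0.035), 9184, np.float64(0.0177)), (np.float64(-0.005), 532, np.float64(0.0311))]
```

```bash
cat >> h.py <<'E'
def edge(s,W,d):
    al=np.radians(18.3);u=np.array([np.cos(al),np.sin(al)]);v=np.array([-u[1],u[0]])
    # only upper-face strip next to closed end
    A=W[...,:2]@u;V=W[...,:2]@v
    m=(d>0)&(W[...,2]>.068)&(W[...,2]<.13)&(abs(V+.38)<.034)&(A>.37)&(A<.43)
    X=W[m];print('along lo',np.percentile(A[m],[.2,1,3]).round(4),'across',np.percentile(V[m],[1,99]).round(4),m.sum())
    q=m&(A>.402)&(A<.408);print('z at .405',np.median(W[q][:,2]).round(4))
E
python3 - <<'E'
from h import *
z=np.load('w1.npz'); edge(None,z['W'],z['d'])
s,p,d=snap('wrist'); edge(s,cloud('wrist',d,s),d)
E
```

```text
along lo [0.3945 0.3945 0.3954] across [-0.4077 -0.353 ] 2483
z at .405 0.0796
along lo [0.3942 0.3947 0.3958] across [-0.4125 -0.3464] 24475
z at .405 0.1273
```

The closed end is back at its original place (0.394 vs 0.3945), so it sits against the stop. I'll relax the push, open and rise.

```bash

python3 -m pendant '[{"claw":0.4,"dx":4,"dy":1.4,"dz":1.2,"twist":0},{"claw":0.4,"dx":4,"dy":1.4,"dz":1.2,"twist":0},{"claw":0.68,"dx":4,"dy":1.4,"dz":1.2,"twist":0},{"claw":0.8,"dx":4,"dy":1.4,"dz":1.2,"twist":0},{"claw":1,"dx":4,"dy":1.4,"dz":1.2,"twist":0},{"claw":1,"dx":4,"dy":1.4,"dz":1.2,"twist":0},{"claw":1,"dx":4,"dy":1.4,"dz":1.2,"twist":0},{"claw":1,"dx":4,"dy":1.4,"dz":1.2,"twist":0}]' 8
python3 -m pendant '[{"claw":1,"dx":0,"dy":0,"dz":20,"twist":0},{"claw":1,"dx":0,"dy":0,"dz":60,"twist":0},{"claw":1,"dx":0,"dy":0,"dz":100,"twist":0},{"claw":1,"dx":0,"dy":0,"dz":150,"twist":0},{"claw":1,"dx":0,"dy":0,"dz":200,"twist":0},{"claw":1,"dx":0,"dy":0,"dz":200,"twist":0},{"claw":1,"dx":0,"dy":0,"dz":200,"twist":0}]'
python3 - <<'E'
from h import *
s,p,d=snap('wrist'); W=cloud('wrist',d,s); edge(s,W,d); z=np.load('w1.npz')
for W_,d_ in((z['W'],z['d']),(W,d)):
    m=(d_>0)&(W_[...,2]>.055)&(W_[...,2]<.14)&(W_[...,0]>.49)&(W_[...,0]<.6)&(W_[...,1]<-.16)&(W_[...,1]>-.28);Q=W_[m]
    for k in range(6):
        c=np.median(Q,0) if k==0 else Q.mean(0);n=np.linalg.svd(Q-c,full_matrices=False)[2][2];n*=np.sign(n[2]);Q=Q[abs((Q-c)@n)<(.008 if k<3 else .004)]
    print(len(Q),c,np.degrees(np.arccos(n[2])),cv2.minAreaRect((Q[:,:2]*1000).astype(np.float32)))
s,p,d=snap('scene','s9.png')
E
```

```text
clock: 25.85
tool_pos: [0.528, -0.2277, 0.0495]
eef_rot: [-0.162, 0.987, 0.0, -0.0]
contact_force: [-0.2, -0.8, 0.1]
opening: 1.001
finger_force: 0.0
clock: 26.55
tool_pos: [0.5284, -0.2279, 0.2506]
eef_rot: [-0.162, 0.987, -0.001, 0.001]
contact_force: [-0.0, -0.3, -1.7]
opening: 1.004
finger_force: 0.0
along lo [0.3946 0.3948 0.3956] across [-0.4096 -0.3548] 2433
z at .405 0.0795
8104 [ 0.54797313 -0.21822771  0.09836679] 21.97369910024232 ((548.631591796875, -218.5093994140625), (115.60792541503906, 55.932640075683594), 18.718931198120117)
7894 [ 0.54835158 -0.22037765  0.09820598] 21.971307876343804 ((549.5840454101562, -220.5683135986328), (116.07242584228516, 56.092994689941406), 19.070905685424805)
```

View pics/s9.png

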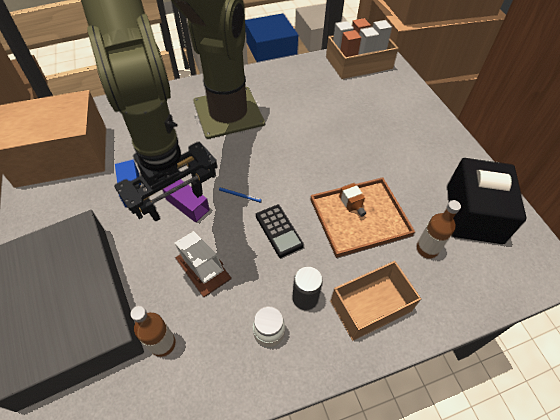

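The tin is back in its rest at (200,257), within 2 mm and 0.4° of where it started. The bottle lies in the tray at (353,200), and nothing else has moved.

```bash
python3 -c "from plant import r; print(r.finish_job())"
```

```text
the job is handed in; nothing more can be done
None
```

The job is handed in at about 27 s: the bottle was tapped loose and lies in the tray, the empty tin is back in its rest within about 2 mm, and nothing else on the counter moved; lowering the tin to regrip it, its rim once pressed on the fixed tray's edge at about 20 N.

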